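# Lay the tall carton down in its bay on the potting bench

### The arm

A 7-joint arm with a two-finger parallel gripper is mounted at the origin on the work surface. World frame = base frame: x ahead of the robot, y to its left, z up, the work surface at z = 0. Lengths are in m, angles in rad, forces in N, time in s.
With the tool pointing down it reaches from about 0.4 to 0.9 m from the base axis. Payload 5.6 kg.
Tool frame: the origin (TCP) lies midway between the tips of the shut fingers; the grasp point (between the pads) lies 19 mm behind it; z points along the fingers, y is the line along which they close (so a half turn about z gives the same grasp; the last joint's range is limited). The gripper opens to 92 mm and grips with 3 to 60 N. Pads are 20 mm wide; open, the fingers measure 128 mm over their backs; the gripper's body (75 mm by 189 mm) begins 69 mm behind the grasp point.
Start: joints at [1.172, 0.468, -0.012, 1.603, 0.006, 1.071, -0.056], TCP at [0.226, -0.609, 0.179] pointing down, gripper open.
Joint ranges: [-2.53, 2.53], [-0.31, 2.02], [-1.57, 1.55], [0.28, 2.44], [-1.29, 4.43], [0.15, 1.84], [-2.92, 2.92]. Speed limits (rad/s): [2.57, 2.57, 3.14, 3.14, 3.14, 3.14, 3.14].

### API

Orientations are given as a 3x3 rotation matrix whose columns are the frame's x, y, z axes.
In Python, from station import env, effector, solver, viewer, workorder, search_frame, tip_of gives the robot as it stands. Calls block until the motion is done:
- env.reach(position, orientation): joint-space move of the TCP to a pose.
- env.movel(position, frame=None, rate=0.15): straight line of the TCP; frame=None keeps the orientation; rate is the mean speed in m/s.
- env.goto_joints(angles): joint-space move.
- effector.release() and effector.grasp(squeeze=None): open the fingers fully, or close them until they stop; squeeze is the grip in N (None keeps the last).
- env.pause(seconds).
- solver.inverse_kinematics(position, orientation): joint angles nearest the present ones, or None.
- env.sense(): the state.
- viewer.read_camera(name): name is "scene" or "top" or "wrist"; returns (picture, depth): 400x640x3 uint8, red, green, blue; 400x640 float32, m along the optical axis (not along the pixel's ray), 0 where there is no reading.
- viewer.camera_info(name): a dict with "intrinsics" (3x3 intrinsics, pixels), "eye" and "rotation" of the camera in the world; the wrist camera has in their place "T_tool_cam" (4x4, takes a point from camera to tool coordinates, whose origin is the TCP and whose axes are the flange's). Camera axes: x right, y up, looking along -z (the intrinsics and any distortion apply to the point x, -y, -z); pixel columns grow to the right and rows downward; lengths in m; the calibration is good to about 2 mm. A picture is of the moment at which its call begins: read the wrist's pose just before it. camera_info takes no time and is no camera call.
A pose or a line that the arm cannot do raises env.PlanningError and nothing moves.
- workorder.finish_job(): hands the job in; it is judged then, once.
Trained networks look in the newest picture that a camera, given by its name, has taken for a name from the list of things; names that differ only in an ending like _2 or _b are one class to them, and where a whole thing is asked for, a point or a joint stands for the part that bears it (a point fixed in the world has none). Each returns a list of dicts, best first, with "score" (0 to 1); they miss things now and then, are a little off and sometimes report something else, mostly with a low value. They report only what shows in the picture. A call takes as long as a camera call. They do not tell look-alikes from the thing itself.
- search_frame(camera, name): "at" ([x, y, z] in m, in world coordinates, good to about 4 mm: the middle of the surface that is visible of it).
- tip_of(camera, name): "at" ([x, y, z] in m, in world coordinates, good to about 4 mm: a listed point, or the origin of a listed thing).
The state is a dict: "t": time; "joint_positions": joint angles; "joint_velocities": joint speeds; "tau": joint torques, N m; "ee_pos": TCP position; "tcp_rot": TCP orientation; "wrist_force": force on the tool from outside, world axes, zero at the start; "moment": the same for the moment, N m; "gripper_width": finger opening in m; "grasp_force": force on a finger pad.
Only numpy, scipy, OpenCV 4.12 (cv2) and the standard library are available. Lean on these libraries where they do the work, as an engineer would, in place of code of your own. Each camera call takes 0.05 s, during which the arm holds its last target. There are 200 camera calls.

### The job

The tall carton of plant food has to lie flat at the bottom of its bay so that more can be stacked on it: push it high on its back with the fingertips so that it tips over and lands on its broad face inside the white outline, then push it along the bench until its top end sits square and flush against the wooden batten. Only push it, never pick it up, and leave the pots and other things on the bench where they are.

Things in the scene. Friction and masses are not known exactly. Their poses are not given: they have to be found in the camera images.
- carton: the tall closed cardboard carton: 160 mm high (its z axis, up at the start), 100 mm wide (its y axis), 50 mm deep (its x axis, through the broad faces), 0.22 to 0.45 kg, evenly filled; origin at the centre of its underside. It stands across the open end of the bay, one broad face turned to the batten within about 8 degrees. Lying on a broad face it is 50 mm high
- carton_mid (a point): centre of the carton, 80 mm above its underside. Pushed near the top of the broad face away from the batten, the carton rocks over its far lower edge and, past about 17 degrees, falls towards the batten by itself; that edge may slip up to about 15 mm
- bay: the bay, fixed: white painted outline (8 mm lines), closed by a wooden batten. Origin on the bench, x axis towards the batten, z up. Inside, it runs from x = -110 to 140 mm, y = -95 to 95 mm; the batten's near face is at x = 140 mm (26 mm high, 22 thick, 206 long along y). Tipped where it stands, the carton lands with its top end 25 to 70 mm short of the batten
- small_carton: bystander: a much smaller cardboard carton, 50 x 70 mm and 85 mm high, standing near the robot's side of the bay; origin at the centre of its underside
- clay_pot: bystander: small empty clay pot, 90 mm across, 80 mm high; origin at the centre of its underside
- pot_a: bystander: green plastic plant pot with a seedling, 116 mm across, 115 mm high (leaves above that); origin at the centre of its underside
- pot_b: bystander: green plant pot like pot_a, beyond the batten end of the bay
- pot_c: bystander: green plant pot like pot_a, standing beyond the batten end of the bay
- feed_bottle: bystander: white bottle, 60 mm across, 170 mm high; origin at the centre of its underside
- trowel: bystander: hand trowel lying flat, 275 mm long along its x axis, at the robot's right; origin on the bench near its middle
Not all that is in view belongs to the job. What is shaped like the carton but red or turquoise is not meant.

How it is judged:
On the way, in this order (a step that is already met when the one before it is completed fails the run):
1. the carton has tipped over and lies on its broad face inside the outline, short of the batten (angle between carton's own z axis and vertical between 1.48 and 1.66 rad and height (world z) of carton_mid below 0.033 m and x of carton_mid in the frame of bay between -0.032 and 0.05 m and y of carton_mid in the frame of bay between -0.046 and 0.046 m and linear speed of carton below 0.03 m/s and angular speed of carton below 0.2 rad/s), for 0.2 s.
2. the carton lies with its end flush against the batten (angle between carton's own z axis and vertical between 1.48 and 1.66 rad and height (world z) of carton_mid below 0.033 m and x of carton_mid in the frame of bay between -0.032 and 0.064 m and y of carton_mid in the frame of bay between -0.046 and 0.046 m and x of carton_mid in the frame of bay above 0.053 m and angle between the z axis of carton and the x axis of bay, either way round below 0.07 rad), for 0.2 s.
At the end, for the whole second after the job is handed in: The carton lies at rest on a broad face inside the outline (its centre within 46 mm of the bay's centre line), its top end within 7 mm of the batten's near face and square to it within 4 degrees (all of step 2 and linear speed of carton below 0.03 m/s and angular speed of carton below 0.2 rad/s); the robot touches nothing.
It fails at once if the carton is lifted off the bench (height (world z) of carton_mid above 0.098 m or (angle between carton's own z axis and vertical above 1.2 rad and height (world z) of carton_mid above 0.07 m)).
It fails at once if the carton comes to lie outside the outline (angle between carton's own z axis and vertical above 1.48 rad and linear speed of carton below 0.01 m/s and not (x of carton_mid in the frame of bay above -0.032 m and y of carton_mid in the frame of bay between -0.046 and 0.046 m)).
It fails at once if a bystander is moved or knocked over (distance of any of small_carton, clay_pot, pot_a, pot_b, pot_c, feed_bottle, trowel from where it was at the start of the episode above 0.02 m or angle between any of small_carton, clay_pot, pot_a, pot_b, pot_c, feed_bottle, trowel's own z axis and vertical above 0.3 rad).
It also fails if it takes over 56 s, if anything falls off the work surface, if the arm or the gripper's body presses on something with over 40 N, if the wrist force passes 120 N, or if a joint passes its speed limit or range.

## Working session

There is one attempt and no reset: what is moved stays moved. The work goes in short steps, each a Python script; the robot and the scene stay as the last script left them, time stands still between calls to the robot, and variables do not carry over. Pictures are saved under pics/ and viewed, at most 10 in all, crops included, and the job is handed in when it is done.

```bash
ls; mkdir -p pics
cat > h.py <<'E'
import numpy as np, cv2
from station import env, effector, solver, viewer, workorder, search_frame, tip_of
def cloud(cam):
    im,d=viewer.read_camera(cam); i=viewer.camera_info(cam); K=np.array(i["intrinsics"])
    v,u=np.mgrid[0:400,0:640]
    p=np.stack([(u-K[0,2])/K[0,0]*d,-(v-K[1,2])/K[1,1]*d,-d],-1)
    return im,d,p@np.array(i["rotation"]).T+np.array(i["eye"])
def save(n,im,s=1.25):
    cv2.imwrite(f"pics/{n}.png",cv2.resize(im[...,::-1],None,fx=s,fy=s))
E
python3 - <<'E'
from h import *
for c in ("scene","top"):
    im,d,P=cloud(c); save(c,im); np.savez(f"{c}.npz",im=im,d=d,P=P)
    print(c,{k:np.round(v,3).tolist() if not isinstance(v,str) else v for k,v in viewer.camera_info(c).items()})
    for n in ["carton","carton_mid","bay","small_carton","clay_pot","pot_a","feed_bottle","trowel"]:
        print(n,[(np.round(r["at"],3).tolist(),round(r["score"],2)) for r in tip_of(c,n)][:4])
print(env.sense()["t"])
E
```

```text
pics
scene {'intrinsics': [[432.285, 0.0, 321.81], [0.0, 432.285, 203.158], [0.0, 0.0, 1.0]], 'eye': [1.017, 0.67, 0.733], 'rotation': [[-0.84, -0.351, 0.414], [0.543, -0.515, 0.664], [-0.02, 0.782, 0.623]]}
carton [([0.549, -0.124, -0.001], 0.95), ([0.438, -0.27, 0.002], 0.89), ([0.671, -0.257, -0.003], 0.72)]
carton_mid [([0.667, -0.26, 0.081], 0.87), ([0.434, -0.268, 0.082], 0.85), ([0.551, -0.12, 0.082], 0.8), ([0.385, -0.13, -0.002], 0.59)]
bay [([0.554, -0.125, -0.004], 0.31)]
small_carton [([0.385, -0.129, -0.003], 0.58), ([0.574, -0.392, -0.0], 0.48)]
clay_pot [([0.375, -0.012, -0.0], 0.79), ([0.406, 0.199, 0.003], 0.74)]
pot_a [([0.731, -0.087, 0.001], 0.59), ([0.585, 0.243, -0.001], 0.57), ([0.406, 0.199, 0.002], 0.55), ([0.57, -0.393, -0.001], 0.45)]
feed_bottle [([0.68, 0.111, 0.001], 0.73)]
trowel [([0.57, -0.392, -0.001], 0.81)]
top {'intrinsics': [[392.353, 0.0, 324.337], [0.0, 392.353, 194.907], [0.0, 0.0, 1.0]], 'eye': [0.507, -0.019, 1.265], 'rotation': [[-0.015, 0.999, -0.039], [-1.0, -0.014, 0.009], [0.008, 0.039, 0.999]]}
carton [([0.435, -0.27, -0.001], 0.95), ([0.546, -0.122, 0.004], 0.89), ([0.667, -0.261, -0.001], 0.73)]
carton_mid [([0.662, -0.259, 0.076], 0.85), ([0.546, -0.126, 0.078], 0.83), ([0.428, -0.268, 0.08], 0.58)]
bay []
small_carton [([0.385, -0.124, -0.003], 0.72)]
clay_pot [([0.378, -0.014, -0.001], 0.77)]
pot_a [([0.586, 0.244, 0.003], 0.95), ([0.409, 0.195, -0.001], 0.68), ([0.734, -0.089, 0.002], 0.6)]
feed_bottle [([0.676, 0.104, 0.002], 0.82)]
trowel [([0.57, -0.388, -0.001], 0.8)]
0.9
```

View pics/scene.png

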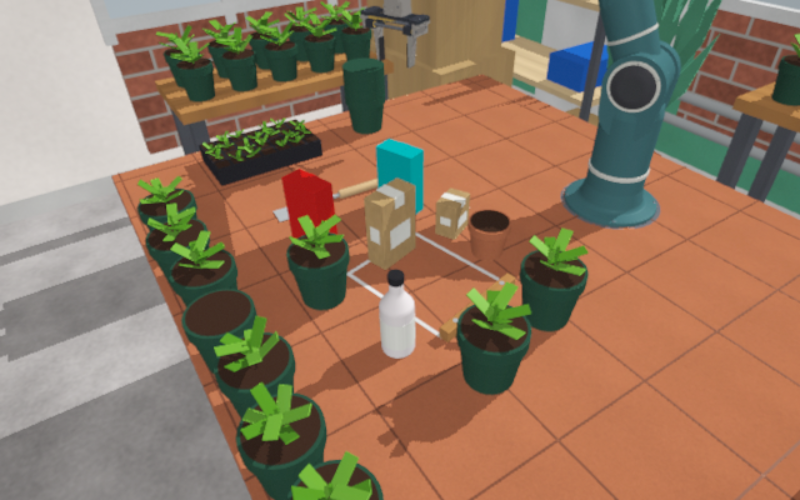

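View pics/top.png

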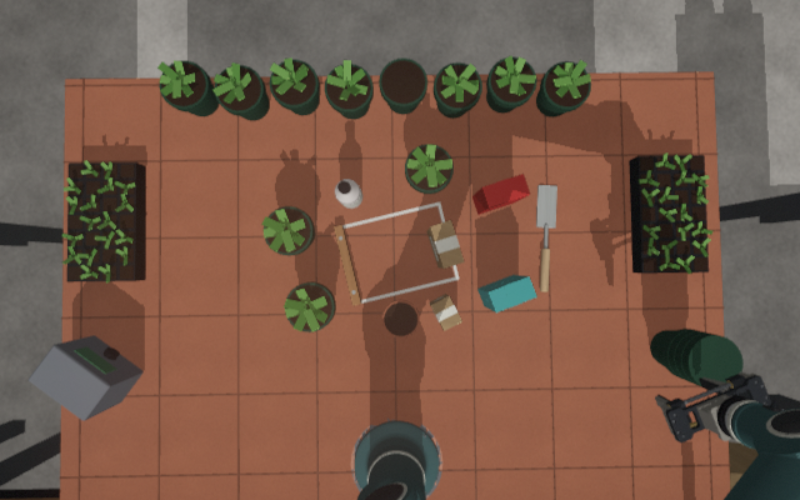

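The top view shows the bay outline with corners at about (440,203), (457,278), (362,301) and (338,228). The batten is on the left, running from (340,230) to (355,303). There are three carton-shaped objects: brown at (445,243), red at (500,195) and turquoise at (507,293). The brown one stands across the bay's open end and is cardboard, so it's the one meant. The small brown carton at (446,313) is the bystander. Next I'll measure the carton and bay and check the crop.

```bash
cat > meas.py <<'E'
from h import *
def bay_pose(im,P):
    x,y,z=np.moveaxis(P,-1,0)
    b=(z>.018)&(z<.034)&(y>-.02)&(y<.13)&(x>.40)&(x<.66)
    hsv=cv2.cvtColor(im,cv2.COLOR_RGB2HSV)
    w=(abs(z)<.012)&(x>.38)&(x<.72)&(y>-.25)&(y<.14)&(hsv[...,1]<70)&(hsv[...,2]>140)
    return P[b],P[w]
if __name__=="__main__":
    for c in ("top","scene"):
        D=np.load(c+".npz"); im,P=D["im"],D["P"]; x,y,z=np.moveaxis(P,-1,0)
        B,W=bay_pose(im,P); print(c,len(B),len(W))
        for n,Q in(("batten",B),("white",W)):
            if len(Q)>5:
                r=cv2.minAreaRect((Q[:,:2]*1000).astype(np.float32)); print(n,np.round(cv2.boxPoints(r)).tolist(),r)
        t=(abs(z-.16)<.012)&(abs(x-.548)<.08)&(abs(y+.124)<.08)
        print("top",t.sum(),np.median(z[t]),cv2.minAreaRect((P[t][:,:2]*1000).astype(np.float32)))
    D=np.load("top.npz"); im=D["im"]; save("crop",im[140:265,250:450],4)
E
python3 meas.py
```

```text
top 361 510
batten [[405.0, 128.0], [406.0, 87.0], [657.0, 90.0], [657.0, 132.0]] ((531.3118896484375, 109.10995483398438), (251.69947814941406, 41.883949279785156), 0.7402430772781372)
white [[390.0, 126.0], [394.0, -167.0], [662.0, -164.0], [659.0, 130.0]] ((526.2093505859375, -18.611221313476562), (268.8123779296875, 293.1413269042969), 0.6747918128967285)
top 639 0.16021694693257515 ((549.3720092773438, -121.99864959716797), (99.45671081542969, 50.81244659423828), 17.197616577148438)
scene 274 596
batten [[354.0, 76.0], [410.0, -19.0], [660.0, 128.0], [604.0, 223.0]] ((506.9732360839844, 101.91275024414062), (289.8419494628906, 110.20933532714844), 30.608707427978516)
white [[387.0, -240.0], [683.0, -263.0], [713.0, 137.0], [418.0, 159.0]] ((550.455810546875, -51.69654846191406), (400.2936706542969, 296.0997009277344), 85.6020736694336)
top 589 0.1598955862177841 ((551.2106323242188, -121.13235473632812), (104.51042938232422, 52.6168212890625), 17.60530662536621)
```

View pics/crop.png

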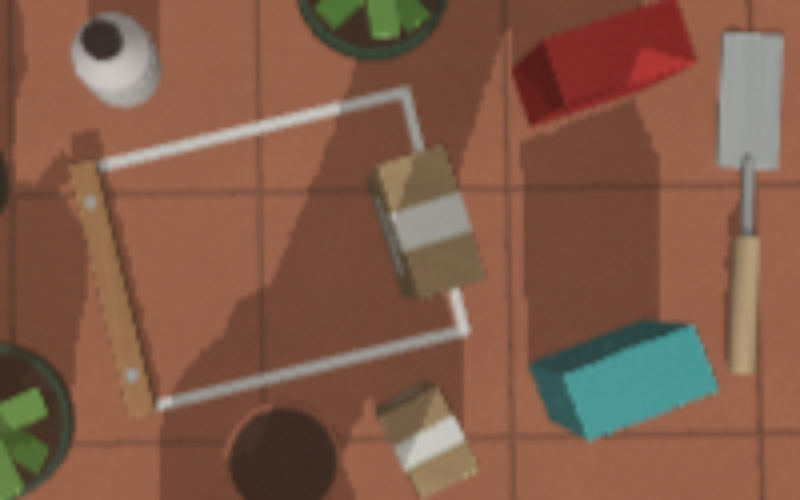

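The crop confirms it: the brown carton with the white label at (430,225) stands on the bay's open-end line, opposite the batten at (115,285). Now I'll fit the bay frame and check clearances.

```bash
cat > bay.py <<'E'
from h import *
i=viewer.camera_info("top"); K=np.array(i["intrinsics"]); R=np.array(i["rotation"]); E=np.array(i["eye"])
def ray(px,z):
    d=R@np.array([(px[0]-K[0,2])/K[0,0],-(px[1]-K[1,2])/K[1,1],-1]); return (E+d*(z-E[2])/d[2])[:2]
crop=[(405,92),(465,330),(105,165),(160,405)]
mod=np.array([(-.114,-.099),(-.114,.099),(.140,-.099),(.140,.099)])
W=np.array([ray((250+c[0]/4,140+c[1]/4),0) for c in crop])
a,b=mod.mean(0),W.mean(0); U,_,Vt=np.linalg.svd((mod-a).T@(W-b)); Rb=Vt.T@U.T; Ob=b-Rb@a
def tobay(p): return Rb.T@(np.array(p)[:2]-Ob)
def toworld(q): return Rb@np.array(q)+Ob
E
python3 - <<'E'
from bay import *
print("det",np.linalg.det(Rb),"O",Ob,"ang",np.degrees(np.arctan2(Rb[1,0],Rb[0,0])),"res mm",np.round(1000*((mod@Rb.T+Ob)-W),1).tolist())
bat=np.array([tobay(ray((250+c[0]/4,140+c[1]/4),.026)) for c in [(100,160),(155,410),(70,165),(130,418)]]);print("batten",bat.round(3).tolist())
D=np.load("top.npz");P=D["P"];x,y,z=np.moveaxis(P,-1,0)
Q=np.einsum('ji,...j->...i',Rb,P[...,:2]-Ob)
print("carton",tobay((.5495,-.122)),"yaw",17.3+90)
# obstacles higher than .09 near the path
m=(z>.09)&(abs(Q[...,1])<.3)&(Q[...,0]>-.4)&(Q[...,0]<.2)
n,l,s,c=cv2.connectedComponentsWithStats(m.astype(np.uint8))
for k in range(1,n):
    q=Q[l==k]
    if len(q)>20: print(len(q),q.min(0).round(3),q.max(0).round(3),z[l==k].max().round(3))
ry=Rb[:,0]
for s in(1,-1):
    yv=np.array([*(s*ry),0]);zv=np.array([0,0,-1.]);T=np.stack([np.cross(yv,zv),yv,zv],1)
    for q,zz in(((-.2,0),.3),((-.1,0),.145),((-.02,0),.03)):
        print(s,q,solver.inverse_kinematics(np.array([*toworld(q),zz]),T))
E
```

```text
det 0.9999999999999998 O [ 0.53663381 -0.03145756] ang 102.82856242478712 res mm [[0.2, -2.0], [0.1, -1.0], [-0.4, 2.4], [0.1, 0.6]]
batten [[0.138, -0.101], [0.142, 0.101], [0.162, -0.103], [0.162, 0.102]]
carton [-0.09113913  0.00755852] yaw 107.3
273 [-0.384 -0.3  ] [0.019 0.026] 1.265
62 [-0.235 -0.3  ] [-0.186 -0.293] 0.12
1231 [-0.154 -0.235] [0.019 0.026] 1.265
740 [-0.3   -0.106] [0.019 0.026] 1.265
326 [ 0.019 -0.2  ] [0.134 0.026] 1.265
691 [-0.12  -0.043] [0.019 0.059] 1.265
783 [-0.259  0.026] [0.019 0.182] 1.265
46 [0.194 0.049] [0.2   0.099] 0.119
1 (-0.2, 0) [ 0.84633888  0.43593469 -0.73953214  1.48680751  0.29711514  1.33376979
  1.87832551]
1 (-0.1, 0) [ 0.75139948  0.5033686  -0.76472611  1.78820317  0.40442729  1.01358523
  1.62456191]
1 (-0.02, 0) [ 0.56265568  0.61115    -0.68135753  1.93668408  0.53825615  0.78242878
  1.37056451]
-1 (-0.2, 0) [ 0.4685407   0.3436467  -0.19996119  1.51311105  0.06967135  1.29181375
 -1.08612291]
-1 (-0.1, 0) [ 0.41127708  0.40127271 -0.30636646  1.80997893  0.14510349  0.95220168
 -1.3035188 ]
-1 (-0.02, 0) [ 0.25576108  0.51655393 -0.2796673   1.95640995  0.21405802  0.69681101
 -1.50104681]
```

```bash
cat >> bay.py <<'E'
def tool(ang,s=-1):
    yv=s*np.array([np.cos(ang),np.sin(ang),0]);zv=np.array([0,0,-1.]);return np.stack([np.cross(yv,zv),yv,zv],1)
E
python3 - <<'E'
from bay import *
D=np.load("top.npz");P=D["P"];d=D["d"];x,y,z=np.moveaxis(P,-1,0)
Q=np.einsum('ji,...j->...i',Rb,P[...,:2]-Ob)
m=(d>0)&(z>.09)&(z<.3)&(abs(Q[...,1])<.3)&(Q[...,0]>-.4)&(Q[...,0]<.2)
n,l,s,c=cv2.connectedComponentsWithStats(m.astype(np.uint8))
for k in range(1,n):
    q=Q[l==k]
    if len(q)>20: print(len(q),np.percentile(q,1,0).round(3),np.percentile(q,99,0).round(3),z[l==k].max().round(3))
A=np.radians(107.3); n=np.array([np.cos(A),np.sin(A)]); C=np.array([.5500,-.1218])
T=tool(A)
p=env.sense()["ee_pos"]; env.movel([p[0],p[1],.30])
effector.grasp(5)
env.reach([*(C-.085*n),.30],T)
env.movel([*(C-.085*n),.145],rate=.12)
S=env.sense();print(S["t"],S["ee_pos"],S["wrist_force"],S["gripper_width"])
D=cloud("scene");save("close",D[0])
E
```

```text
270 [-0.38 -0.3 ] [-0.295 -0.277] 0.167
62 [-0.234 -0.3  ] [-0.186 -0.294] 0.12
1221 [-0.149 -0.23 ] [-0.042 -0.122] 0.177
735 [-0.299 -0.104] [-0.199 -0.051] 0.167
322 [ 0.077 -0.198] [ 0.131 -0.143] 0.175
690 [-0.117 -0.041] [-0.064  0.056] 0.166
778 [-0.255  0.122] [-0.155  0.18 ] 0.166
46 [0.194 0.05 ] [0.2   0.097] 0.119
6.575 [ 0.57590332 -0.20311281  0.14584087] [-0.18471363 -0.77396843 -0.07030747] 0.000776141153347333
```

View pics/close.png

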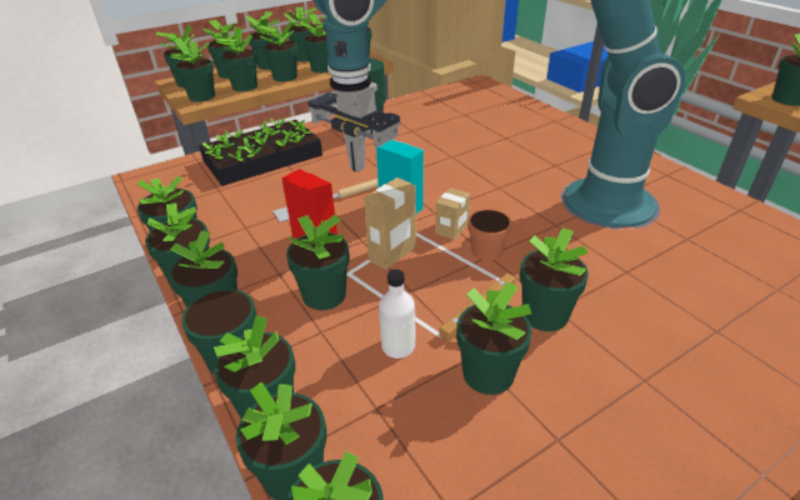

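The view shows the closed fingers at about (357,165), behind the carton at (390,225) and between the red and turquoise boxes, with room to spare. Now I'll push to tip it.

Run:
```python
from bay import *
A=np.radians(107.3); n=np.array([np.cos(A),np.sin(A)]); C=np.array([.5500,-.1218])
for o in (-.05,-.03,-.01,.005,.012):
    env.movel([*(C+o*n),.145],rate=.06)
    S=env.sense();print(o,round(S["t"],2),np.round(S["ee_pos"],3),np.round(S["wrist_force"],1))
    im,d,P=cloud("scene"); z=P[...,2]; m=(abs(P[...,0]-.55)<.07)&(P[...,1]>-.16)&(P[...,1]<.06)&(d>0)&(z<.14)
    print(tip_of("scene","carton_mid")[:3])
    if S["t"]>0 and o>-.03:
        env.pause(.3); 
        q=[r["at"] for r in tip_of("scene","carton_mid")] 
env.pause(.7); im,d,P=cloud("scene"); save("tip",im)
```

```text
-0.05 7.36 [ 0.565 -0.17   0.145] [ 0.3  0.1 -0.2]
[{'at': [0.5465, -0.1227, 0.0807], 'score': 0.84}, {'at': [0.4322, -0.2656, 0.0802], 'score': 0.74}, {'at': [0.6698, -0.2601, 0.0795], 'score': 0.67}]
-0.03 7.94 [ 0.559 -0.15   0.145] [ 0.   0.4 -0.8]
[{'at': [0.5529, -0.1233, 0.0805], 'score': 0.74}, {'at': [0.4338, -0.2665, 0.0824], 'score': 0.71}, {'at': [0.6659, -0.2608, 0.0802], 'score': 0.67}]
-0.01 8.53 [ 0.553 -0.131  0.145] [-0.2 -0.9  0.3]
[{'at': [0.551, -0.1233, 0.084], 'score': 0.83}, {'at': [0.6663, -0.2581, 0.0801], 'score': 0.82}, {'at': [0.4314, -0.2679, 0.0832], 'score': 0.77}]
0.005 9.38 [ 0.548 -0.116  0.145] [-0.8 -0.  -0.7]
[{'at': [0.6661, -0.2589, 0.0788], 'score': 0.77}, {'at': [0.5497, -0.1231, 0.0841], 'score': 0.74}, {'at': [0.4352, -0.2667, 0.0838], 'score': 0.59}]
0.012 10.09 [ 0.546 -0.11   0.145] [-1.  -0.1  0.3]
[{'at': [0.432, -0.268, 0.0829], 'score': 0.93}, {'at': [0.5508, -0.125, 0.0801], 'score': 0.73}, {'at': [0.6668, -0.2618, 0.0798], 'score': 0.65}]
```

View pics/tip.png

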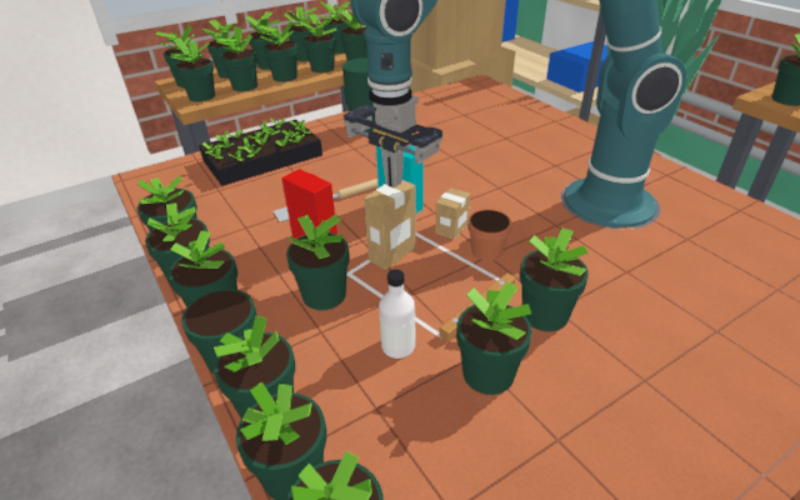

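The carton at (390,225) still stands upright, with the fingers behind it at about (393,170). The reported TCP and the picture disagree, so I'll check where the fingertip really is using the depth image.

Run:
```python
from bay import *
S=env.sense(); print(S["t"],S["ee_pos"],S["joint_positions"],S["tcp_rot"],S["wrist_force"])
for c in("top","scene"):
    im,d,P=cloud(c); i=viewer.camera_info(c); Kc=np.array(i["intrinsics"])
    q=np.array(i["rotation"]).T@(S["ee_pos"]-np.array(i["eye"])); print(c,"tcp px",Kc[0,2]-Kc[0,0]*q[0]/q[2],Kc[1,2]+Kc[1,1]*q[1]/q[2])
    z=P[...,2]
    for lo,hi in((.10,.15),(.15,.168),(.172,.19),(.19,.22),(.22,.26)):
        m=(d>0)&(z>lo)&(z<hi)&(abs(P[...,0]-.55)<.09)&(abs(P[...,1]+.13)<.13)
        if m.sum()>5: print(c,lo,m.sum(),P[m][:,:2].min(0).round(3),P[m][:,:2].max(0).round(3),np.median(P[m],0).round(3))
    if c=="top": save("top2",im[120:280,230:470],3.3)
```

```text
11.2917 [ 0.54640461 -0.11034269  0.14499851] [ 0.39088139  0.37575905 -0.31179599  1.84808325  0.1399919   0.93905182
 -1.25228271] [[ 9.54756732e-01  2.97387930e-01 -4.58272573e-05]
 [ 2.97387929e-01 -9.54756733e-01 -2.28230832e-05]
 [-5.05411919e-05  8.16201916e-06 -9.99999999e-01]] [-0.82119019 -0.20289002  0.79193506]
top tcp px 352.95083605495705 195.92022942732754
top 0.1 16 [ 0.632 -0.249] [ 0.64  -0.215] [ 0.637 -0.225  0.133]
top 0.15 24 [ 0.632 -0.241] [ 0.64  -0.215] [ 0.637 -0.226  0.161]
scene tcp px 315.1853387117673 160.12684948075574
scene 0.1 715 [ 0.496 -0.221] [ 0.64  -0.083] [ 0.575 -0.102  0.125]
scene 0.15 529 [ 0.497 -0.247] [ 0.64  -0.083] [ 0.563 -0.114  0.16 ]
scene 0.172 32 [ 0.541 -0.118] [ 0.561 -0.095] [ 0.556 -0.103  0.187]
scene 0.19 145 [ 0.535 -0.122] [ 0.563 -0.092] [ 0.555 -0.099  0.207]
scene 0.22 235 [ 0.533 -0.127] [ 0.565 -0.086] [ 0.555 -0.099  0.241]
```

View pics/top2.png

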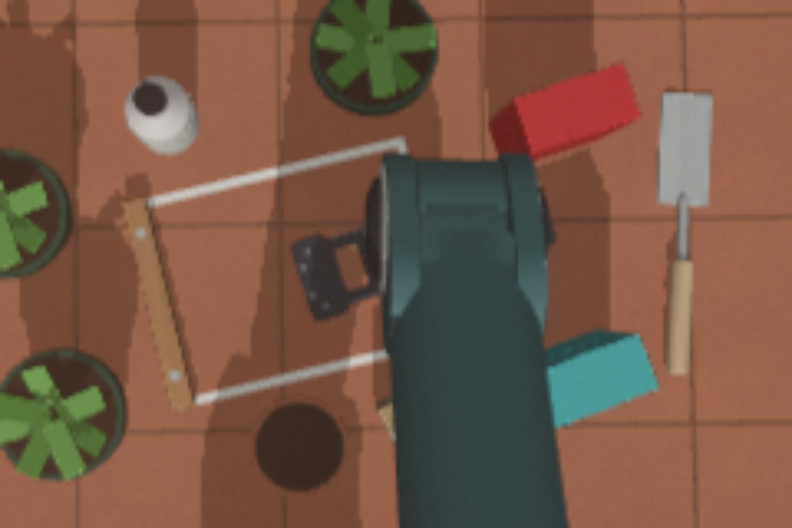

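In this picture the wrist covers the carton, with the gripper body reaching out at (335,275). Depth shows the finger over the carton's top, ending at about z = 0.165. So the real tip looks higher than the reported TCP. I'll lift, back off and measure the tip in free air.

Run:
```python
from bay import *
A=np.radians(107.3); n=np.array([np.cos(A),np.sin(A)]); C=np.array([.5500,-.1218])
p=env.sense()["ee_pos"]; env.movel([p[0],p[1],.26])
S=env.sense(); im,d,P=cloud("scene")
m=(d>0)&(np.hypot(P[...,0]-p[0],P[...,1]-p[1])<.045)&(P[...,2]>.19)
Q=P[m]; print(S["ee_pos"],S["gripper_width"],S["wrist_force"],len(Q))
for lo in np.arange(.19,.40,.01):
    q=Q[(Q[:,2]>=lo)&(Q[:,2]<lo+.01)]
    if len(q): 
        r=(q[:,:2]-p[:2]); print(round(lo,2),len(q),"along n",(r@n).min().round(3),(r@n).max().round(3),"side",(r@[-n[1],n[0]]).min().round(3),(r@[-n[1],n[0]]).max().round(3))
print([ (r["at"].__repr__(),r["score"]) for r in search_frame("scene","carton")][:3])
save("air",im[60:260,200:460],3)
```

```text
[ 0.54572686 -0.11029372  0.25901301] 9.177059614089871e-05 [-0.3050937  -0.30946347 -0.23283018] 2947
0.29 18 along n -0.01 0.013 side -0.012 0.004
0.3 56 along n -0.012 0.015 side -0.013 0.006
0.31 56 along n -0.013 0.015 side -0.016 0.008
0.32 67 along n -0.014 0.018 side -0.014 0.01
0.33 67 along n -0.015 0.018 side -0.015 0.008
0.34 75 along n -0.015 0.018 side -0.014 0.008
0.35 79 along n -0.018 0.019 side -0.014 0.008
0.36 77 along n -0.017 0.021 side -0.015 0.008
0.37 61 along n -0.02 0.03 side -0.015 0.006
0.38 54 along n -0.03 0.032 side -0.035 0.022
0.39 150 along n -0.032 0.035 side -0.035 0.019
[('[0.5671, -0.1036, 0.0976]', 0.77), ('[0.6834, -0.2408, 0.1211]', 0.62), ('[0.4429, -0.2475, 0.1296]', 0.57)]
```

View pics/air.png

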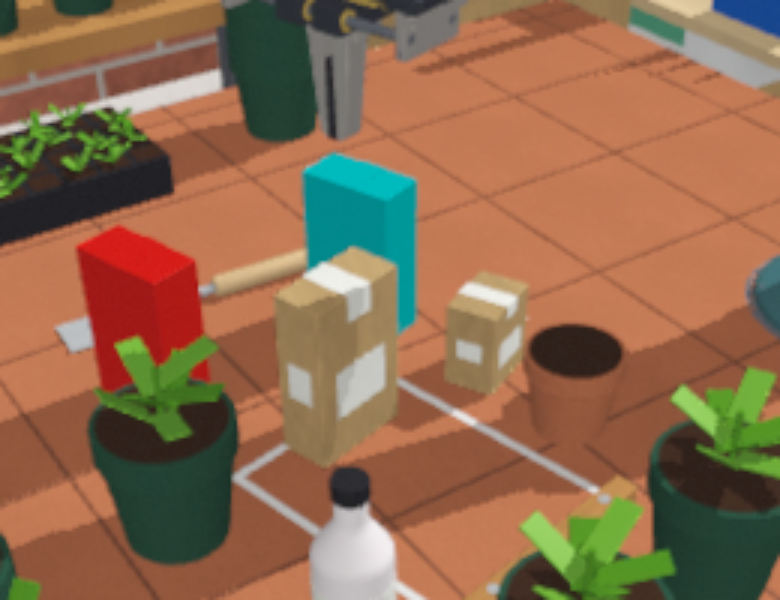

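The carton at (335,355 in the crop) hasn't moved and the fingertip is at (340,135). Depth puts the real tip at z ≈ 0.296 while the reported TCP is 0.259, an offset of about 37 mm. The earlier position gives the same figure (0.183 against 0.145), while the horizontal reading is fine. So the fingers passed over the carton's top. I'll command z 37 mm lower and push again, checking the tip by depth first.

```bash
cat >> bay.py <<'E'
def tipz(cam="scene"):
    "measured lowest finger height, by depth, with the reported TCP height"
    S=env.sense(); p=S["ee_pos"]; im,d,P=cloud(cam)
    m=(d>0)&(np.hypot(P[...,0]-p[0],P[...,1]-p[1])<.022)&(P[...,2]>p[2]-.01)&(P[...,2]<p[2]+.08)
    z=P[m][:,2]; return p[2],(np.percentile(z,2) if len(z)>10 else None),len(z)
def stand():
    "carton: height of highest surface in its area, median xy of that"
    im,d,P=cloud("scene"); hsv=cv2.cvtColor(im,cv2.COLOR_RGB2HSV); q=np.einsum('ji,...j->...i',Rb,P[...,:2]-Ob)
    m=(d>0)&(abs(q[...,1])<.075)&(q[...,0]>-.13)&(q[...,0]<.135)&(P[...,2]>.008)&(hsv[...,0]>8)&(hsv[...,0]<30)&(hsv[...,1]>50)
    return np.percentile(P[m][:,2],[50,98]).round(3),np.percentile(q[m],[2,50,98],axis=0).round(3).tolist()
E
python3 - <<'E'
from bay import *
A=np.radians(107.3); n=np.array([np.cos(A),np.sin(A)]); C=np.array([.5500,-.1218]); Z=.108
env.movel([*(C-.085*n),.26],tool(A))
print(tipz()); env.movel([*(C-.085*n),Z],rate=.15); print(tipz(),stand())
for o in (-.045,-.03,-.015,-.005,.005,.012,.018):
    env.movel([*(C+o*n),Z],rate=.06)
    S=env.sense(); h=stand(); print(o,round(S["t"],2),np.round(S["ee_pos"],3),np.round(S["wrist_force"],1),h)
    if h[0][1]<.12: break
E
```

```text
(np.float64(0.2598187932855029), np.float64(0.2985094739501152), 229)
(np.float64(0.10896908364297583), np.float64(0.1473809210467272), 179) (array([0.112, 0.162]), [[-0.113, -0.044], [-0.07, -0.023], [-0.063, 0.055]])
-0.045 15.34 [ 0.563 -0.165  0.108] [-0.2 -0.6  0.2] (array([0.114, 0.26 ]), [[-0.113, -0.044], [-0.07, -0.023], [-0.063, 0.056]])
-0.03 15.79 [ 0.559 -0.15   0.108] [ 0.1 -0.3  0.2] (array([0.117, 0.261]), [[-0.117, -0.044], [-0.067, -0.022], [-0.055, 0.056]])
-0.015 16.24 [ 0.554 -0.135  0.108] [ 0.8 -1.2  0.7] (array([0.122, 0.266]), [[-0.112, -0.044], [-0.061, -0.022], [-0.04, 0.056]])
-0.005 16.61 [ 0.551 -0.126  0.108] [ 0.3  0.4 -0.8] (array([0.125, 0.267]), [[-0.102, -0.043], [-0.049, -0.023], [-0.018, 0.057]])
0.005 16.98 [ 0.548 -0.116  0.108] [-0.9 -0.5 -0.5] (array([0.073, 0.265]), [[-0.088, -0.041], [0.022, -0.018], [0.082, 0.063]])
0.012 17.29 [ 0.546 -0.11   0.108] [ 0.1  0.  -0.3] (array([0.05 , 0.266]), [[-0.08, -0.04], [0.034, -0.012], [0.097, 0.064]])
0.018 17.59 [ 0.545 -0.104  0.108] [ 0.4 -0.8 -0.3] (array([0.049, 0.266]), [[-0.074, -0.04], [0.035, -0.012], [0.097, 0.063]])
```

The carton tipped over and lies 49–50 mm high. I'll lift, back off and measure how it lies.

```bash
cat >> bay.py <<'E'
def lying(cam="scene"):
    im,d,P=cloud(cam); q=np.einsum('ji,...j->...i',Rb,P[...,:2]-Ob)
    m=(d>0)&(abs(q[...,1])<.085)&(q[...,0]>-.14)&(q[...,0]<.155)&(abs(P[...,2]-.05)<.007)
    m=cv2.morphologyEx(m.astype(np.uint8),cv2.MORPH_OPEN,np.ones((3,3)))>0
    r=cv2.minAreaRect((q[m]*1000).astype(np.float32)); return m.sum(),np.median(P[m][:,2]).round(3),[np.round(v,1) for v in r],im
E
python3 - <<'E'
from bay import *
A=np.radians(107.3); n=np.array([np.cos(A),np.sin(A)]); C=np.array([.5500,-.1218])
env.movel([*(C-.01*n),.16]); env.movel([*(C-.14*n),.16],rate=.25)
print(env.sense()["t"])
for c in("scene","top"):
    r=lying(c); print(c,r[:3])
    if c=="scene": save("lie",r[3][60:260,200:460],3)
    print([(tobay(k["at"]).round(3).tolist(),round(k["at"][2],3),round(k["score"],2)) for k in tip_of(c,"carton_mid")][:4])
E
```

```text
18.85
scene (np.int64(1714), np.float64(0.05), [array([15.2, 14.4]), array([162.1, 104.2]), np.float64(4.1)])
[([-0.25, -0.079], 0.079, 0.96), ([0.016, 0.015], 0.025, 0.81), ([-0.205, 0.157], 0.08, 0.6)]
top (np.int64(1623), np.float64(0.05), [array([15.4, 14.7]), array([160.2,  99.9]), np.float64(3.8)])
[([0.012, 0.017], 0.022, 0.86), ([-0.253, -0.073], 0.078, 0.76), ([-0.205, 0.154], 0.08, 0.6)]
```

View pics/lie.png

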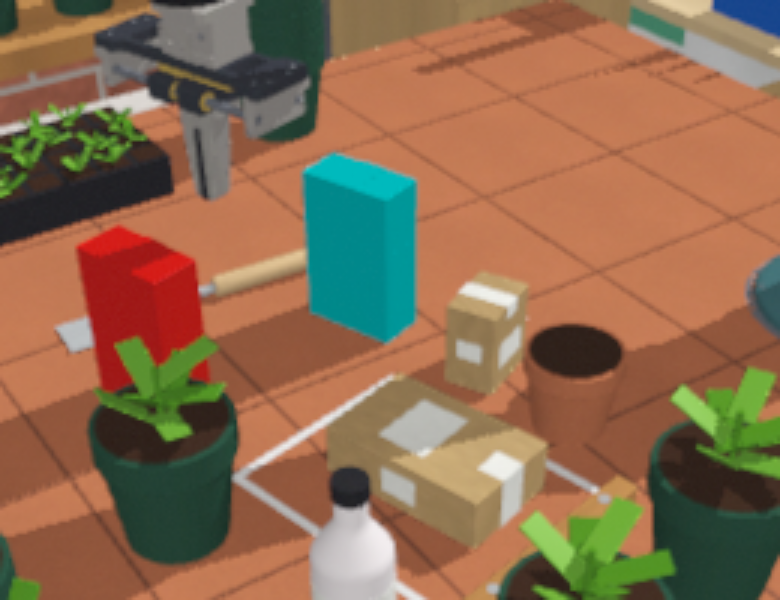

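The carton now lies on its broad face inside the outline (crop (440,455)), short of the batten, with the bystanders undisturbed. Its centre in the bay frame is (15,15) mm, yawed 4°. Next I'll push low with the tool squared to the bay.

Run:
```python
from bay import *
A=np.arctan2(Rb[1,0],Rb[0,0]); T=tool(A); Y=.016; Z=-.010
P3=lambda x,z:[*toworld((x,Y)),z]
env.movel(P3(-.099,.16),T,rate=.2)
env.movel(P3(-.099,.02),rate=.15); print(tipz(),np.round(env.sense()["wrist_force"],1))
env.movel(P3(-.099,Z),rate=.06); print(tipz(),np.round(env.sense()["wrist_force"],1))
for x in (-.075,-.06,-.05):
    env.movel(P3(x,Z),rate=.04); S=env.sense(); r=lying()
    print(x,round(S["t"],2),np.round(tobay(S["ee_pos"]),4),S["ee_pos"][2].round(3),"F",np.round(Rb.T@S["wrist_force"][:2],1),r[0],r[2])
```

```text
(np.float64(0.020731892876016386), np.float64(0.05857341269948676), 158) [ 0.   0.  -0.5]
(np.float64(-0.010267159496793965), np.float64(-0.000538172226281055), 178) [-0.9  0.6  0.6]
-0.075 22.45 [-0.0747  0.0159] -0.01 F [0.2 0.7] 1753 [array([ 8.8, 12.6]), array([188.4, 104.3]), np.float64(3.9)]
-0.06 23.02 [-0.0593  0.0159] -0.01 F [-0.1 -0.1] 1796 [array([26.1, 11.7]), array([185.1, 104.2]), np.float64(2.7)]
-0.05 23.48 [-0.0494  0.016 ] -0.01 F [0.  0.5] 1819 [array([34.5, 10. ]), array([186.7, 103.4]), np.float64(2.7)]
```

Run:
```python
from bay import *
Y=.016; Z=-.010
for x in np.arange(-.045,-.022,.003):
    env.movel([*toworld((x,Y)),Z],rate=.03); S=env.sense(); r=lying(); f=Rb.T@S["wrist_force"][:2]
    print(round(x,3),round(S["t"],2),np.round(tobay(S["ee_pos"]),4),"F",np.round(f,1),r[0],r[2])
    if f[0]<-5: break
```

```text
-0.045 23.84 [-0.0447  0.016 ] F [-0.4  0.3] 1841 [array([39.4, 10.8]), array([185. , 102.9]), np.float64(2.1)]
-0.042 24.14 [-0.0418  0.016 ] F [-0.6  0.5] 1850 [array([41.4, 10.9]), array([188.1, 103.5]), np.float64(2.1)]
-0.039 24.44 [-0.0387  0.016 ] F [-1.   0.8] 1832 [array([42.5, 10.5]), array([190.4, 103.5]), np.float64(1.7)]
-0.036 24.74 [-0.0356  0.016 ] F [0.3 0.6] 1845 [array([48.4, 10.7]), array([186. , 104.3]), np.float64(1.1)]
-0.033 25.04 [-0.0339  0.0166] F [-4.4  1.5] 1820 [array([48.7,  9.8]), array([187.8, 105.4]), np.float64(1.3)]
-0.03 25.34 [-0.0336  0.0174] F [-11.3   3. ] 1828 [array([50.3, 10.7]), array([184.5, 103.7]), np.float64(0.3)]
```

The force jumped to 11 N with the tool stopped, so the carton is against the batten. I'll back off, lift clear and check.

Run:
```python
from bay import *
env.pause(.3)
env.movel([*toworld((-.07,.016)),-.008],rate=.05); env.movel([*toworld((-.075,.016)),.20],rate=.15)
env.movel([*toworld((-.2,.016)),.20],rate=.25); env.pause(.3)
for c in("scene","top"):
    r=lying(c); print(c,r[:3])
    if c=="top": save("end",r[3][120:280,230:470],3.3)
S=env.sense();print(S["t"],S["wrist_force"])
```

```text
scene (np.int64(1817), np.float64(0.05), [array([61.5, 10.3]), array([162. , 104.7]), np.float64(0.1)])
top (np.int64(1654), np.float64(0.05), [array([62.2, 11.7]), array([159.8, 100. ]), np.float64(0.4)])
29.225 [ 0.66161973 -1.14092548  0.82860201]
```

View pics/end.png

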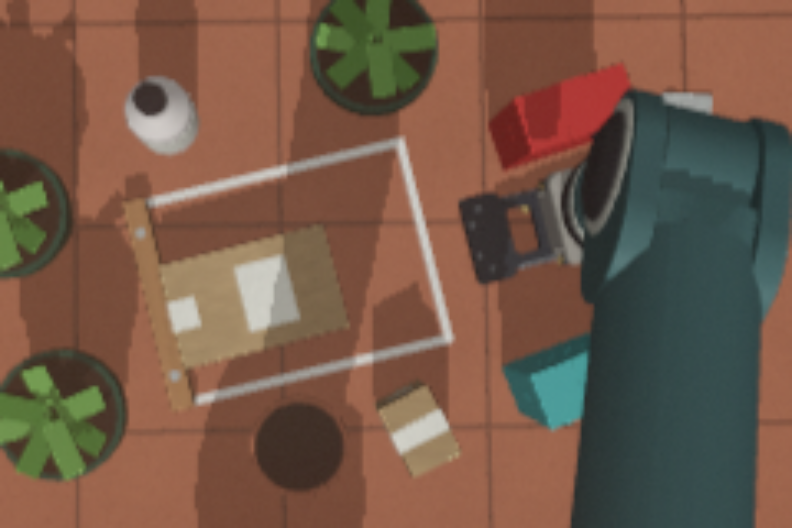

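The picture shows the carton lying inside the outline, with its top end flush against the batten from (160,265) to (185,365). The bystanders in view are where they were, and the gripper is clear at (500,240). Handing in.

```bash
python3 -c "
from h import *
print(workorder.finish_job())"
```

```text
the job is handed in; nothing more can be done
None
```

The carton lies flat inside the outline with its top end flush against the batten (square within about 0.5° and about 11 mm off the bay's centre line by depth), no bystander seen to move; I handed the job in at about 29 s of the 56 s allowed and got no verdict back.

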